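# Register a picture frame on the drilling jig

## Task

Get the picture frame ready for drilling its hanger hole: slide it over the jig board until its edge beside the pencil cross lies flush against the wooden fence along its whole length and the cross is right under the drill point. Keep the frame down on the board all the way, do not lift it. Leave the hammer and the spirit level where they are.

Things in the scene. Friction and masses are not known exactly. Their poses are not given: they have to be found in the camera images.
- frame: Loose rectangular picture frame of plain pale pine, back side up: 200 x 180 mm outside, 20 mm thick, rails 35 mm wide, so an open window of 130 x 110 mm. Origin: centre of the underside. x along the 200 mm side, y along the 180 mm side towards the rail with the pencil cross, z up. Lies loose on the jig board with the cross side turned roughly to the fence. 0.16 to 0.32 kg.
- cross (a point): Centre of the dark X-shaped pencil cross (lines 26 mm long) on top of one long rail of the frame, in the middle of the rail's width: 17.5 mm in from the outer edge, 30 mm from the rail's middle towards the frame's +x end (frame x +30, y +72.5, z +20 mm).
- edge_near (a point): Point on the outer face of the cross-marked long edge, 10 mm above the underside, near the end closer to the robot (frame x -95, y +90, z +10 mm).
- edge_far (a point): The same near the end farther from the robot (frame x +95, y +90, z +10 mm).
- jig: Fixed grey-faced board, 400 (x) x 470 (y) x 12 mm, its top 12 mm above the bench. Origin on the bench, level with its underside; the board spans x -200 to 200 and y -190 to 280 mm from it. A straight waxed wooden fence, 360 mm long, 24 mm thick, 18 mm high above the board, runs along the jig's x axis; its working face looks to the jig's -y.
- fence_face (a point): Middle of the fence's working face (jig x 0, y +130 mm), 10 mm above the board's top. x runs along the fence, y is normal to the face and points into the fence; the frame belongs on the -y side.
- drill_stand: Fixed drill stand behind the fence, at a varying place along it: foot 120 x 100 mm, column 24 mm thick, 297 mm high; a grey drill body (42 mm diameter, 107 to 267 mm above the board) overhangs the fence and points straight down; collet 20 mm diameter from 78 mm above the board, bit 5 mm. Origin: on the board's top, under the bit; axes parallel to the jig's.
- drill_tip (a point): Point of the drill bit, 36 mm above the board's top (16 mm above the frame's top), 17.5 mm out from the fence's face on its -y side; x parallel to the fence.
- hammer: Loose hammer lying on the bench, to be left alone. Origin under its middle.
- spirit_level: Loose red spirit level standing on edge, 220 x 22 x 50 mm, to be left alone. Origin: centre of the underside.

How it is judged:
At the end, for the whole second after the job is handed in: The frame lies flat and at rest on the board, both ends of its cross-marked long edge within 3 mm of the fence's face, and the pencil cross within 6 mm, along the fence, of the point under the drill tip (y of each of edge_near, edge_far in the frame of fence_face above -0.003 m and x of cross in the frame of drill_tip between -0.006 and 0.006 m and z of frame in the frame of jig below 0.015 m and angle between frame's own z axis and vertical below 0.04 rad and linear speed of frame below 0.01 m/s); the robot touches nothing.
It fails at once if the frame is lifted more than about 18 mm off the board (z of frame in the frame of jig above 0.03 m).
It fails at once if the hammer or spirit level is moved more than 30 mm (distance of any of hammer, spirit_level from where it was at the start of the episode above 0.03 m).
It also fails if it takes over 61 s, if anything falls off the work surface, if the arm or the gripper's body presses on something with over 40 N, if the wrist force passes 120 N, or if a joint passes its speed limit or range.

## Robot

A 7-joint arm with a two-finger parallel gripper is mounted at the origin on the work surface. World frame = base frame: x ahead of the robot, y to its left, z up, the work surface at z = 0. Lengths are in m, angles in rad, forces in N, time in s.
With the tool pointing down it reaches from about 0.375 to 0.925 m from the base axis. Payload 3.1 kg.
Tool frame: the origin (TCP) lies between the finger pads; the fingertips stand 19 mm ahead of it and the grasp point (between the pads) is the TCP; z points along the fingers, y is the direction in which the jaws open and shut (so a half turn about z gives the same grasp; the last joint's range is limited). The gripper opens to 85 mm and grips with 20 to 120 N. Pads are 22 mm wide; open, the fingers measure 114 mm over their backs; the gripper's body (76 mm by 85 mm) begins 54 mm behind the grasp point. The pads swing forward as they close: fully open they stand 13 mm farther back than shut.
Start: joints at [-1.252, 0.383, 0.044, 1.598, -0.018, 1.161, -0.05], TCP at [0.263, 0.594, 0.25] pointing down, gripper open.
Joint ranges: [-2.61, 2.61], [-0.41, 2.15], [-1.48, 1.57], [0, 2.5], [-1.57, 4.71], [0.05, 1.97], [-2.85, 2.85]. Speed limits (rad/s): [2.79, 2.79, 3.14, 3.14, 3.14, 3.14, 3.14].

## Interface

Orientations are given as a unit quaternion [x, y, z, w].
In Python, from bench import move_ptp, movel, move_j, move_gripper, pause, inverse_kinematics, read_camera, camera_params, MotionError, sign_off, look_for, tip_of, read_time_s, read_qpos, read_joint_vel, read_effort, read_eef_pos, read_tcp_rot, read_ft_force, read_ft_torque, read_finger_gap gives the robot as it stands. Calls block until the motion is done:
- move_ptp(position, orientation): joint-space move of the TCP to a pose.
- movel(position, orientation=None, speed=0.15): straight line of the TCP; orientation=None keeps the orientation; speed is the mean speed in m/s.
- move_j(angles): joint-space move.
- move_gripper(opening, effort=None): finger opening in m; effort is the grip in N (None keeps the last); returns when the fingers have stopped.
- pause(seconds).
- inverse_kinematics(position, orientation): joint angles nearest the present ones, or None.
- read_camera(name): name is "side" or "top" or "wrist"; returns the picture (420x560x3 uint8, red, green, blue); there is no depth.
- camera_params(name): a dict with "K" (3x3 intrinsics, pixels), "camera_from_world" (4x4, takes a point from world to camera coordinates). Camera axes: x right, y down, z forward; pixel columns grow to the right and rows downward; lengths in m; the calibration is good to about 2 mm. A picture is of the moment at which its call begins: read the wrist's pose just before it. camera_params takes no time and is no camera call; for the wrist camera it gives the pose at the moment of the call.
A pose or a line that the arm cannot do raises MotionError and nothing moves.
- sign_off(): hands the job in, once; it reports no verdict.
Trained networks look in the newest picture that a camera, given by its name, has taken for a name from the list of things; names that differ only in an ending like _2 or _b are one class to them, and where a whole thing is asked for, a point or a joint stands for the part that bears it (a point fixed in the world has none). Each returns a list of dicts, best first, with "confidence" (0 to 1); they miss things now and then, are a little off and sometimes report something else, mostly with a low value. They report only what shows in the picture. A call takes as long as a camera call.
- look_for(camera, name): "at" ([column, row] in pixels, amid what is visible of it).
- tip_of(camera, name): "at" ([column, row] in pixels: a listed point, or the origin of a listed thing).
Readings, each from a call of its own:
- read_time_s(): time.
- read_qpos(): joint angles.
- read_joint_vel(): joint speeds.
- read_effort(): joint torques, N m.
- read_eef_pos(): TCP position.
- read_tcp_rot(): TCP orientation.
- read_ft_force(): force on the tool from outside, world axes, zero at the start.
- read_ft_torque(): the same for the moment, N m.
- read_finger_gap(): finger opening in m.
Only numpy, scipy, OpenCV 4.12 (cv2) and the standard library are available. Lean on these libraries where they do the work, as an engineer would, in place of code of your own. Each camera call takes 0.05 s, during which the arm holds its last target.

## Working session

There is one attempt and no reset: what is moved stays moved. The work goes in short steps, each a Python script; the robot and the scene stay as the last script left them, time stands still between calls to the robot, and variables do not carry over. Pictures are saved under pics/ and viewed, and the job is handed in when it is done.

```bash
mkdir -p pics; ls; python3 - <<'E'
from bench import *
import cv2
for c in ["top","side","wrist"]:
    im=read_camera(c); cv2.imwrite(f"pics/{c}0.png",im[:,:,::-1])
    for n in ["frame","cross","edge_near","edge_far","fence_face","drill_tip","drill_stand","hammer","spirit_level","jig"]:
        print(c,n,[(t['at'],round(t['confidence'],2)) for t in tip_of(c,n)[:2]])
print(read_time_s(),read_tcp_rot(),read_ft_force())
E
```

```text
pics
top frame []
top cross [([269.1, 175.4], 0.76)]
top edge_near [([266.9, 225.3], 0.83), ([244.0, 178.2], 0.53)]
top edge_far [([266.5, 158.8], 0.84)]
top fence_face [([240.6, 200.5], 0.6)]
top drill_tip []
top drill_stand [([246.3, 179.5], 0.65)]
top hammer [([398.5, 207.4], 0.94)]
top spirit_level [([124.0, 215.3], 0.88)]
top jig [([282.6, 196.5], 0.57)]
side frame [([301.4, 226.6], 0.71)]
side cross [([302.5, 204.3], 0.68)]
side edge_near [([260.5, 208.8], 0.64)]
side edge_far [([317.8, 194.0], 0.64)]
side fence_face [([272.4, 186.7], 0.88), ([294.5, 186.0], 0.32)]
side drill_tip [([300.3, 179.6], 0.83), ([317.8, 194.6], 0.26)]
side drill_stand [([295.6, 187.3], 0.89)]
side hammer [([317.5, 319.9], 0.62)]
side spirit_level [([238.1, 130.5], 0.7)]
side jig [([294.8, 221.1], 0.9)]
wrist frame []
wrist cross []
wrist edge_near []
wrist edge_far []
wrist fence_face []
wrist drill_tip []
wrist drill_stand []
wrist hammer []
wrist spirit_level []
wrist jig []
1.65 [2.06868337e-01 9.78368791e-01 1.37201351e-06 4.15080355e-06] [-0.74932407 -0.0772622   0.7178227 ]
```

View pics/top0.png

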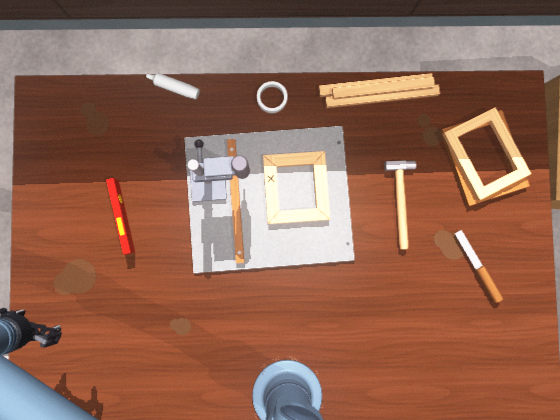

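View pics/side0.png

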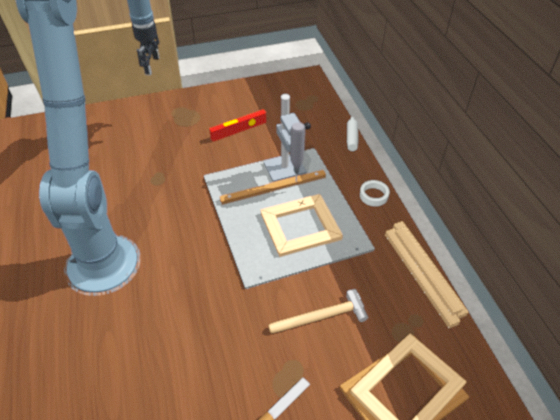

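View pics/wrist0.png

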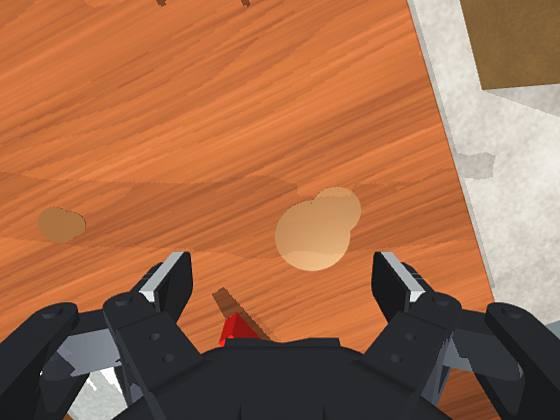

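```bash
cat > h.py <<'E'
from bench import *
import numpy as np, cv2
def proj(c,P,cp=None):
    p=cp or camera_params(c); K=np.array(p["K"]);T=np.array(p["camera_from_world"])
    P=np.atleast_2d(P); q=P@T[:3,:3].T+T[:3,3]; u=q@K.T; return u[:,:2]/u[:,2:]
def unproj(c,uv,z,cp=None):
    p=cp or camera_params(c); K=np.array(p["K"]);T=np.array(p["camera_from_world"])
    R=T[:3,:3]; o=-R.T@T[:3,3]; d=R.T@np.linalg.solve(K,[uv[0],uv[1],1.]); return o+d*(z-o[2])/d[2]
def tri(obs):
    A=[];b=[]
    for c,uv in obs:
        p=camera_params(c);K=np.array(p["K"]);T=np.array(p["camera_from_world"]);R=T[:3,:3];o=-R.T@T[:3,3]
        d=R.T@np.linalg.solve(K,[uv[0],uv[1],1.]);d/=np.linalg.norm(d);M=np.eye(3)-np.outer(d,d);A.append(M);b.append(M@o)
    return np.linalg.solve(sum(A),sum(b))
E
python3 - <<'E'
from h import *
np.set_printoptions(precision=4,suppress=True)
for c in ["top","side","wrist"]:
    p=camera_params(c);T=np.array(p["camera_from_world"]);print(c,np.array(p["K"])[0],-T[:3,:3].T@T[:3,3],T[:3,:3].ravel())
pts=dict(cross=([269.1,175.4],[302.5,204.3],.032),near=([266.9,225.3],[260.5,208.8],.022),far=([266.5,158.8],[317.8,194],.022),fence=([240.6,200.5],[272.4,186.7],.022),ham=([398.5,207.4],[317.5,319.9],0),lev=([124,215.3],[238.1,130.5],0),jig=([282.6,196.5],[294.8,221.1],0),stand=([246.3,179.5],[295.6,187.3],.012))
for k,(a,b,z) in pts.items(): print(k,unproj("top",a,z)[:2],unproj("side",b,z)[:2],tri([("top",a),("side",b)]))
print("tip side",unproj("side",[300.3,179.6],.048))
E
```

```text
top [465.6399   0.     270.7446] [0.4541 0.0579 1.3745] [-0.0143 -0.9998  0.0132 -0.9977  0.0134 -0.0668  0.0666 -0.0141 -0.9977]
side [523.843    0.     272.7199] [ 0.2538 -1.0066  1.2548] [ 0.9628 -0.27   -0.0117 -0.2096 -0.7187 -0.6629  0.1706  0.6407 -0.7486]
wrist [300.347    0.     281.6802] [0.2023 0.6215 0.3737] [ 0.4045  0.9145 -0.0006  0.8825 -0.3901  0.2627  0.2401 -0.1068 -0.9649]
cross [0.6317 0.0425] [0.6266 0.0298] [0.6325 0.0425 0.0168]
near [0.4873 0.0508] [0.4973 0.0571] [0.4913 0.05   0.0311]
far [0.6821 0.0493] [0.6905 0.0669] [0.6808 0.0489 0.0428]
fence [0.5605 0.1263] [0.5591 0.1393] [0.5575 0.126  0.036 ]
ham [ 0.5355 -0.3407] [ 0.5471 -0.3524] [ 0.5428 -0.3456 -0.0112]
lev [0.5231 0.4707] [0.5206 0.472 ] [0.5217 0.4707 0.0009]
jig [0.5725 0.003 ] [ 0.5916 -0.0037] [ 0.5826  0.0007 -0.0037]
stand [0.623  0.1095] [0.634  0.1245] [0.6245 0.108  0.0306]
tip side [0.6478 0.1204 0.048 ]
```

The top and side views show the frame at about top px (296,190), with the cross at (270,178). The drill overhangs the fence near (240,163), and the hammer and level are well clear. These views give only about 3 mm per pixel, so I'll look closer with the wrist camera.

```bash
python3 - <<'E'
from h import *
print(inverse_kinematics([.53,-.05,.28],[1,0,0,0]),inverse_kinematics([.53,-.05,.28],[0,1,0,0]),inverse_kinematics([.56,0,.05],[1,0,0,0]))
q=[1,0,0,0] if inverse_kinematics([.53,-.05,.28],[1,0,0,0]) is not None else [0,1,0,0]
try:
    move_ptp([.40,.15,.42],q); move_ptp([.52,-.05,.30],q)
except MotionError as e: print(e)
print(read_eef_pos(),read_time_s())
im=read_camera("wrist"); cv2.imwrite("pics/w1.png",im[:,:,::-1])
import json
p=camera_params("wrist"); json.dump({k:np.array(v).tolist() for k,v in p.items() if k in("K","camera_from_world")},open("w1.json","w"))
Z=dict(cross=.032,edge_near=.022,edge_far=.022,fence_face=.022,drill_tip=.048,frame=.012,drill_stand=.012,jig=0)
for n,z in Z.items():
    for t in tip_of("wrist",n)[:2]: print(n,t['at'],round(t['confidence'],2),unproj("wrist",t['at'],z,p))
E
```

```text
[-0.80086346  0.17303099  0.91302435  1.87995532 -0.14920922  1.15930089
 -1.40587253] [-0.62835335  0.14811499  0.7113682   1.87432809 -0.10543345  1.15677662
  1.69091853] [-0.62967184  0.57764687  0.68018642  1.97395904 -0.51699213  0.7681897
 -1.21669947]
[ 0.52032307 -0.04802478  0.30008697] 4.475
cross [141.0, 84.8] 0.7 [0.63210754 0.12463217 0.032     ]
cross [210.6, 90.0] 0.68 [0.62650483 0.04015103 0.032     ]
edge_near [214.6, 196.7] 0.84 [0.48986712 0.04486759 0.022     ]
edge_far [194.0, 33.6] 0.84 [0.6909135  0.05861151 0.022     ]
fence_face [148.2, 142.6] 0.62 [0.56245854 0.12799134 0.022     ]
fence_face [210.7, 195.3] 0.36 [0.4918216  0.05011709 0.022     ]
drill_tip [140.8, 83.6] 0.92 [0.6315618  0.11769226 0.048     ]
jig [248.6, 134.6] 0.84 [ 0.57247933 -0.00158789  0.        ]
```

View pics/w1.png

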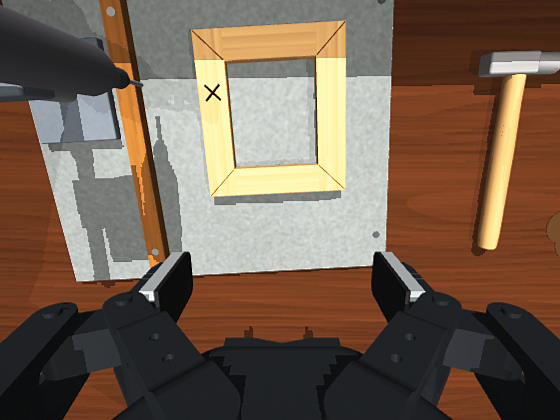

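The wrist view is clear: the cross is at (212,93), the drill tip near (142,85), and the fence runs from (115,0) to (158,262). I'll zoom in to refine the edges.

```bash
python3 - <<'E'
import cv2
im=cv2.imread("pics/w1.png")
cv2.imwrite("pics/w1z.png",cv2.resize(im[0:150,90:290],None,fx=4,fy=4,interpolation=cv2.INTER_CUBIC))
cv2.imwrite("pics/w1y.png",cv2.resize(im[130:280,90:290],None,fx=4,fy=4,interpolation=cv2.INTER_CUBIC))
E
```

```text
(no output)
```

View pics/w1z.png

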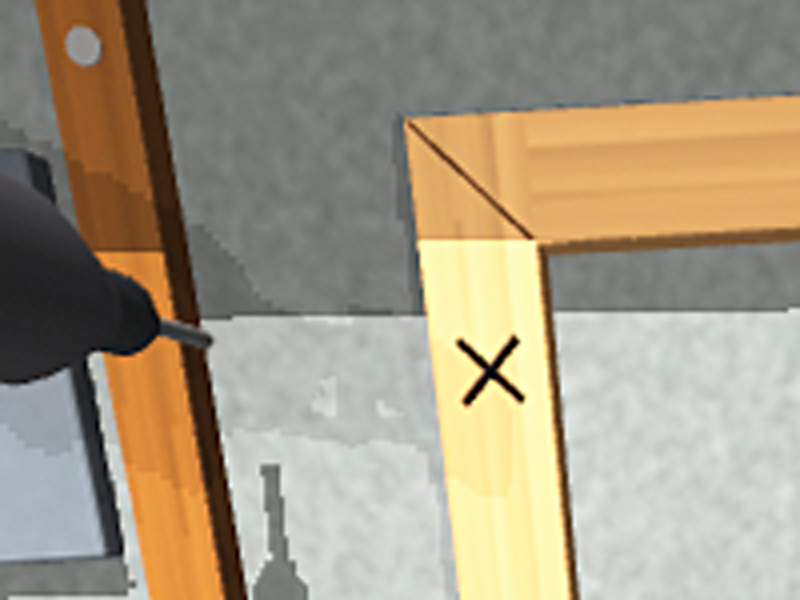

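View pics/w1y.png

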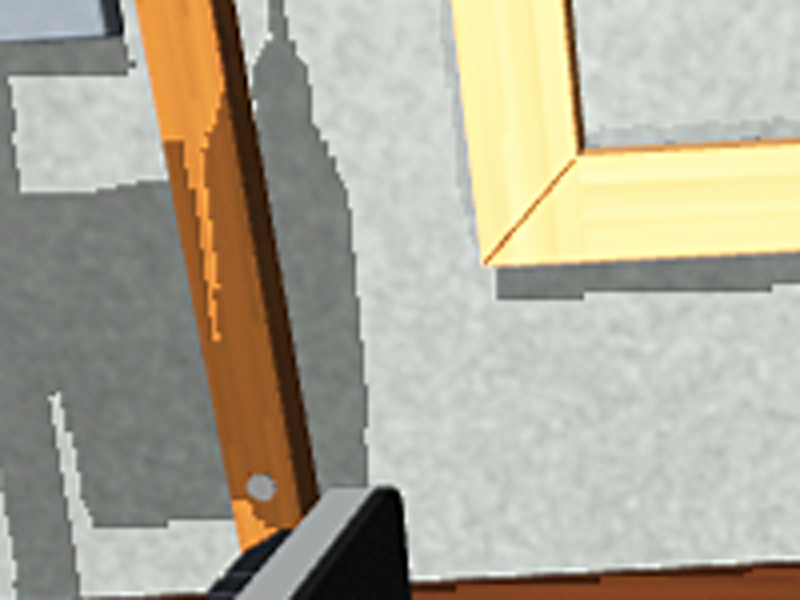

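```bash
cat > an.py <<'E'
from h import *
import json
np.set_printoptions(precision=4,suppress=True)
p=json.load(open("w1.json"));f=lambda u,z:unproj("wrist",np.array(u)-.3,z,p)
tip=f((143,85.5),.048);cr=f((212.4,92.6),.032);A=f((191.1,29.4),.032);B=f((210.9,196.1),.032)
C=f((345,20),.032);D=f((345,189),.032)
f1=f((126.6,0),.012);f2=f((168.9,252.5),.012);f3=f((151.2,150),.012)
print("tip",tip,"cross",cr,"A",A,"B",B,"C",C,"D",D,"f",f1,f2,f3)
u=f1-f2;u/=np.linalg.norm(u);n=np.array([-u[1],u[0],0])
print("fence ang",np.arctan2(u[1],u[0]),"f3 off",(f3-f2)@n,"tip off",(tip-f2)@n,"frame ang",np.arctan2(*(A-B)[[1,0]]),np.linalg.norm(A-B),np.linalg.norm(C-D),np.linalg.norm(A-C))
print("gaps A,B",(A-f2)@n,(B-f2)@n,"cross-tip along",(cr-tip)@u,"across",(cr-tip)@n, "cross to edge",(cr-B)@n)
E
python3 an.py
```

```text
tip [0.6298 0.1157 0.048 ] cross [0.6239 0.0385 0.032 ] A [0.693  0.0594 0.032 ] B [0.4935 0.0479 0.032 ] C [ 0.7034 -0.1194  0.032 ] D [ 0.504  -0.1312  0.032 ] f [0.7296 0.1397 0.012 ] [0.4025 0.12   0.012 ] [0.5525 0.1298 0.012 ]
fence ang 0.060058755876976296 f3 off 0.0007141296202886701 tip off -0.017985838350166195 frame ang 0.05756706538394954 0.1998450522476772 0.19981991383923947 0.17908268539162664
gaps A,B -0.07798809018892854 -0.07749013868742205 cross-tip along -0.010581396613422382 across -0.07671589876767737 cross to edge -0.01721159843042152
```

The measurements agree with the given sizes: sides of 199.8 and 179 mm, and the tip 18 mm out from the fence. The frame is already parallel to the fence, about 78 mm away, and needs +10.6 mm along it. Next I'll grip the rail opposite the cross and slide.

```bash
cat >> an.py <<'E'
psi=.059
u=np.array([np.cos(psi),np.sin(psi),0]);n=np.array([-u[1],u[0],0])
Q=[np.cos(psi/2),np.sin(psi/2),0,0]
cen=(A+B+C+D)/4; g=cen-.0725*n; g[2]=0
E
python3 - <<'E'
from an import *
print("grip",g)
ez=np.array([0,0,1.])
move_gripper(.065,20)
move_ptp(g+.10*ez,Q)
f0=read_ft_force();print(f0)
movel(g+.06*ez,Q,.1);movel(g+.034*ez,Q,.04)
print(read_eef_pos(),read_ft_force()-f0,read_time_s())
im=read_camera("side"); cv2.imwrite("pics/s2.png",cv2.resize(im[120:300,180:400],None,fx=3.3,fy=3.3)[:,:,::-1])
im=read_camera("wrist"); cv2.imwrite("pics/w2.png",im[:,:,::-1])
E
```

```text
tip [0.6298 0.1157 0.048 ] cross [0.6239 0.0385 0.032 ] A [0.693  0.0594 0.032 ] B [0.4935 0.0479 0.032 ] C [ 0.7034 -0.1194  0.032 ] D [ 0.504  -0.1312  0.032 ] f [0.7296 0.1397 0.012 ] [0.4025 0.12   0.012 ] [0.5525 0.1298 0.012 ]
fence ang 0.060058755876976296 f3 off 0.0007141296202886701 tip off -0.017985838350166195 frame ang 0.05756706538394954 0.1998450522476772 0.19981991383923947 0.17908268539162664
gaps A,B -0.07798809018892854 -0.07749013868742205 cross-tip along -0.010581396613422382 across -0.07671589876767737 cross to edge -0.01721159843042152
grip [ 0.6027 -0.1082  0.    ]
[ 0.3907 -0.1367  0.2073]
[ 0.6029 -0.1084  0.0341] [-0.373  -0.1027  0.3115] 7.5167
```

View pics/s2.png

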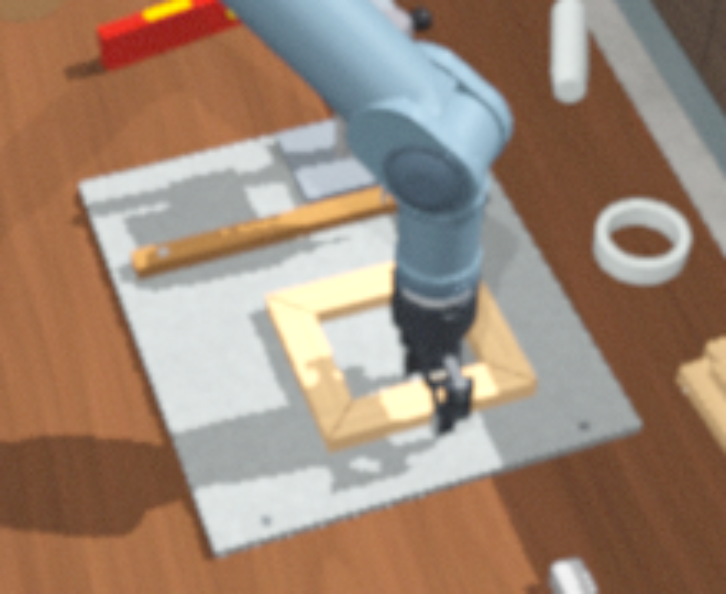

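View pics/w2.png

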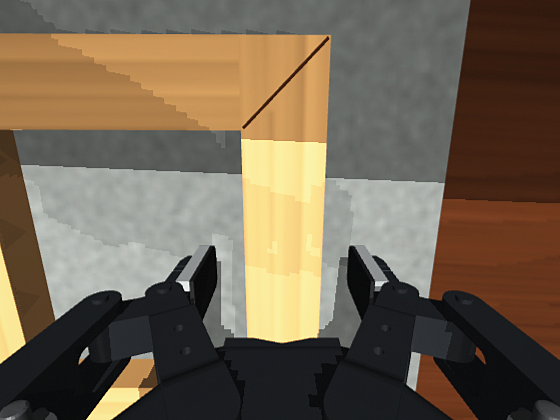

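The fingers straddle the rail cleanly, at about (200,290) and (365,290). The forearm passes close to the drill stand, though, so I'll check that before sliding.

```bash
python3 - <<'E'
from an import *
print(read_qpos())
a=read_camera("top");b=read_camera("side")
cv2.imwrite("pics/t3.png",cv2.resize(a[60:400,130:430],None,fx=1.7,fy=1.7)[:,:,::-1]);cv2.imwrite("pics/s3.png",b[:,:,::-1])
print(inverse_kinematics(g+.0106*u+.078*n+[0,0,.034],Q))
E
```

```text
tip [0.6298 0.1157 0.048 ] cross [0.6239 0.0385 0.032 ] A [0.693  0.0594 0.032 ] B [0.4935 0.0479 0.032 ] C [ 0.7034 -0.1194  0.032 ] D [ 0.504  -0.1312  0.032 ] f [0.7296 0.1397 0.012 ] [0.4025 0.12   0.012 ] [0.5525 0.1298 0.012 ]
fence ang 0.060058755876976296 f3 off 0.0007141296202886701 tip off -0.017985838350166195 frame ang 0.05756706538394954 0.1998450522476772 0.19981991383923947 0.17908268539162664
gaps A,B -0.07798809018892854 -0.07749013868742205 cross-tip along -0.010581396613422382 across -0.07671589876767737 cross to edge -0.01721159843042152
[-0.5186  0.7579  0.827   1.8513 -0.727   0.8648 -0.8392]
[-0.6518  0.7552  0.8297  1.8591 -0.7288  0.8623 -0.9653]
```

View pics/t3.png

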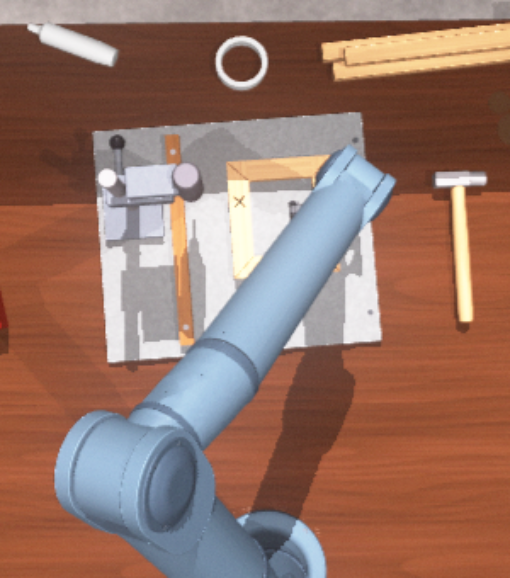

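View pics/s3.png

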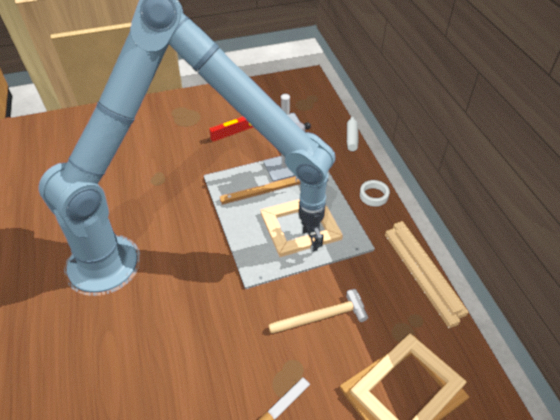

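In the top view the forearm stays on the -y side of the drill, and the slide brings it no closer than about 5 cm, so I'll go ahead.

```bash
python3 - <<'E' | tail -n +4
from an import *
ez=np.array([0,0,.034])
f0=read_ft_force()
move_gripper(.02,25); print("gap",read_finger_gap(),read_ft_force()-f0)
p0=read_eef_pos()
d=.0106*u
movel(g+d+.066*n+ez,Q,.05)
fb=read_ft_force();print("drag",fb-f0)
k=.066
for i in range(20):
    k+=.0015
    movel(g+d+k*n+ez,Q,.02)
    f=(read_ft_force()-fb)@n; print(round(k,4),round(f,2),end="; ")
    if f<-10: break
print(read_ft_force()-fb,read_ft_torque(),read_eef_pos(),read_time_s())
im=read_camera("wrist"); cv2.imwrite("pics/w4.png",im[:,:,::-1])
im=read_camera("side"); cv2.imwrite("pics/s4.png",cv2.resize(im[120:300,180:400],None,fx=3.3,fy=3.3)[:,:,::-1])
E
```

```text
gap 0.0341434377516416 [ 0.0938 -0.2393  0.7458]
drag [-0.6243 -2.2346  3.696 ]
0.0675 -0.48; 0.069 -2.08; 0.0705 -1.84; 0.072 -2.14; 0.0735 -1.34; 0.075 -1.68; 0.0765 -2.17; 0.078 -4.83; 0.0795 -6.43; 0.081 -8.56; 0.0825 -10.81; [  4.1303 -10.5873  -3.2463] [-2.1029 -0.7571  0.4533] [ 0.61   -0.031   0.0347] 12.325
```

View pics/w4.png

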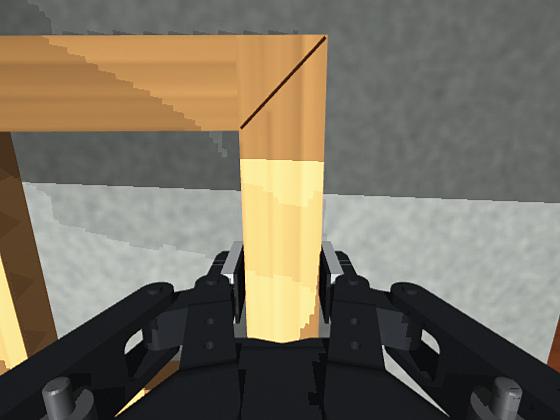

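View pics/s4.png

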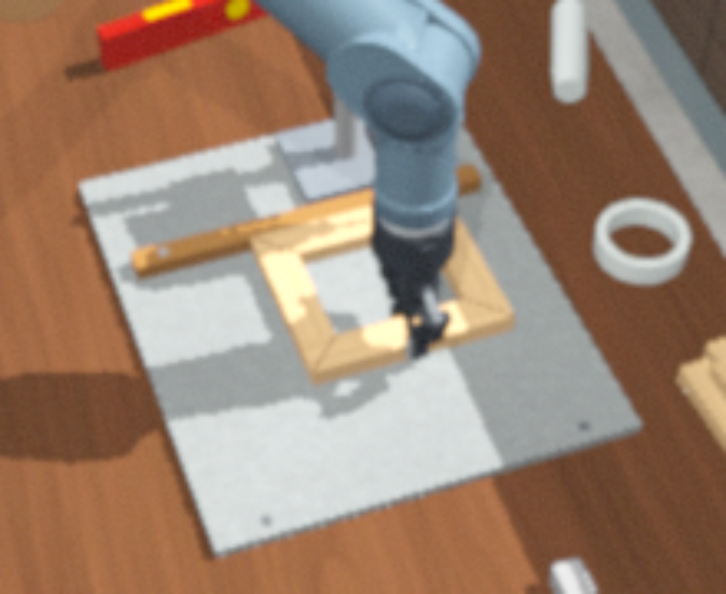

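The force rose at 77.5 mm, where I expected fence contact, and the side view shows the frame at the fence. I'll release, rise and measure again.

```bash
python3 - <<'E' | tail -n +4
from an import *
import json
move_gripper(.06,25)
p=read_eef_pos(); movel([p[0],p[1],.10],None,.1)
q=[np.cos(.03),np.sin(.03),0,0]
movel([.53,-.03,.22],q,.2); pause(.2)
p=camera_params("wrist");im=read_camera("wrist")
cv2.imwrite("pics/w5.png",im[:,:,::-1]);json.dump({k:np.array(v).tolist() for k,v in p.items() if k in("K","camera_from_world")},open("w5.json","w"))
Z=dict(cross=.032,edge_near=.022,edge_far=.022,drill_tip=.048)
for m,z in Z.items():
    for t in tip_of("wrist",m)[:2]: print(m,t['at'],round(t['confidence'],2),unproj("wrist",t['at'],z,p))
print(read_time_s(),p.keys())
cv2.imwrite("pics/w5z.png",cv2.resize(im[0:150,100:300],None,fx=4,fy=4,interpolation=cv2.INTER_CUBIC)[:,:,::-1])
cv2.imwrite("pics/w5y.png",cv2.resize(im[120:270,100:300],None,fx=4,fy=4,interpolation=cv2.INTER_CUBIC)[:,:,::-1])
E
```

```text
cross [136.7, 78.3] 0.79 [0.6294 0.1154 0.032 ]
edge_near [139.2, 202.3] 0.94 [0.5029 0.1257 0.022 ]
edge_near [257.3, 145.6] 0.49 [ 0.5722 -0.0018  0.022 ]
edge_far [111.4, 5.8] 0.82 [0.6923 0.1393 0.022 ]
drill_tip [125.9, 73.2] 0.79 [0.6314 0.1176 0.048 ]
14.9167 dict_keys(['K', 'camera_from_world'])
```

View pics/w5.png

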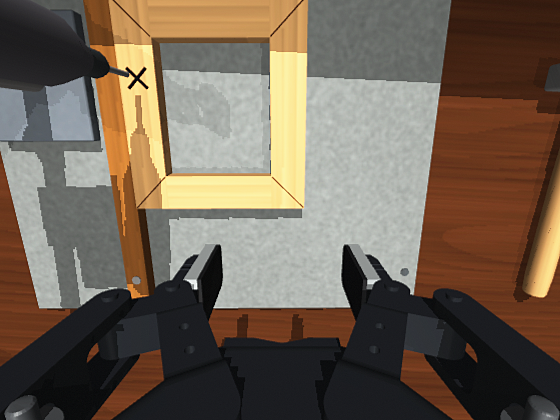

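View pics/w5z.png

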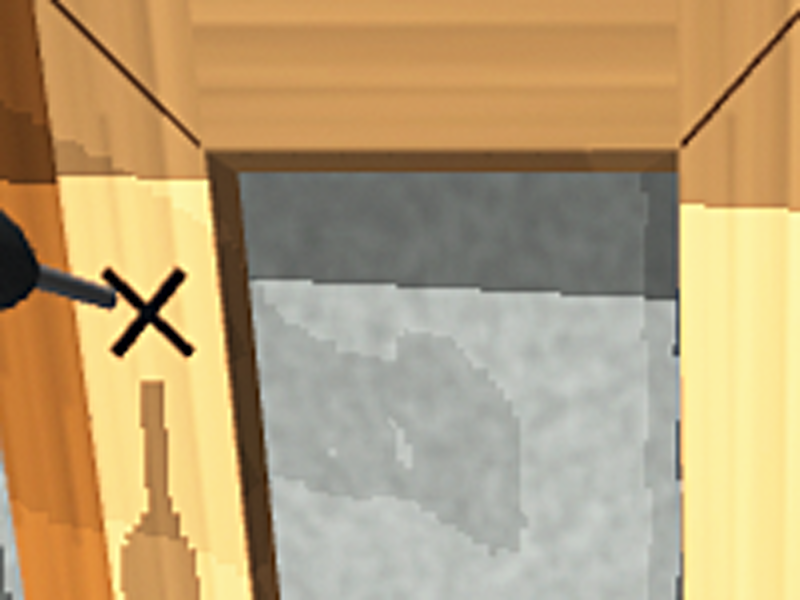

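View pics/w5y.png

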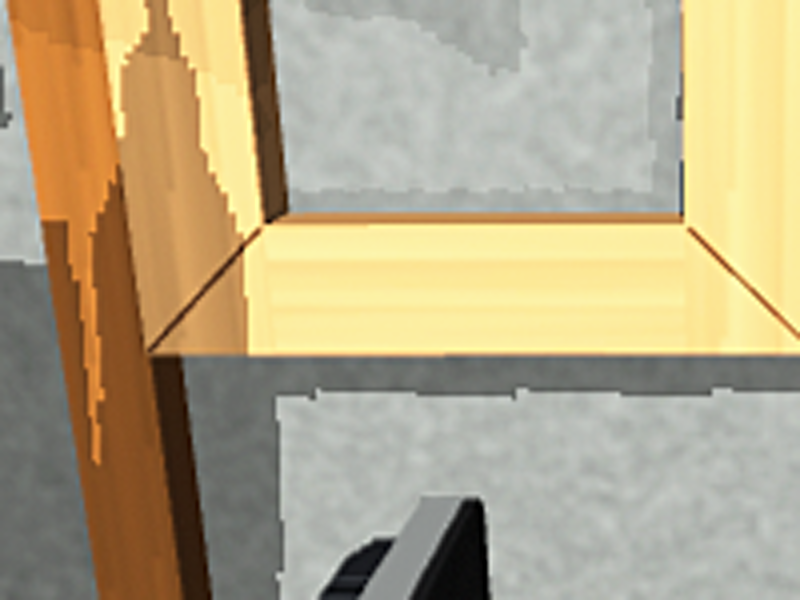

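```bash
python3 - <<'E' | tail -n +4
from an import *
p=json.load(open("w5.json"));f=lambda a,z:unproj("wrist",np.array(a)-.3,z,p)
u=np.array([np.cos(.06),np.sin(.06),0]);n=np.array([-u[1],u[0],0])
tip=f((128.6,74.2),.048);cr=f((137.2,78.5),.032)
print(tip,cr,"along",(cr-tip)@u,"across",(cr-tip)@n)
# frame edge on top plane: near corner, point at far
B=f((100+150/4,120+352/4),.032);E=f((100+62/4,180/4),.032);F=f((100+36/4,0),.032)
# fence top front edge (z .030) and bottom beyond the frame
G=f((100+183/4,120+600/4),.030);H=f((100+210/4,120+598/4),.012)
for k,v in dict(B=B,E=E,F=F,G=G,H=H).items(): print(k,v,(v-H)@n)
E
```

```text
[0.6309 0.1155 0.048 ] [0.6295 0.1152 0.032 ] along -0.0014666702163401053 across -0.00019760431112938646
B [0.4997 0.1235 0.032 ] -0.0015913581833965711
E [0.6575 0.1335 0.032 ] -0.001060892483532227
F [0.694  0.1362 0.032 ] -0.0005538876356973917
G [0.4255 0.1199 0.03  ] -0.0007086013220875135
H [0.4168 0.1201 0.012 ] 0.0
```

The cross is 1.5 mm from the tip along the fence, and no dark strip of fence face shows between the edge and the fence. I'll take one closer look at both ends before handing in.

```bash
python3 - <<'E' | tail -n +4
from an import *
q=[np.cos(.03),np.sin(.03),0,0]
for nm,P in (("far",[.60,.0,.13]),("near",[.42,.02,.13])):
    movel(P,q,.15);pause(.2)
    pr=proj("wrist",[[.694,.1362,.032],[.4997,.1235,.032],[.6295,.1152,.032]]);print(nm,pr)
    im=read_camera("wrist");cv2.imwrite(f"pics/w6{nm}.png",im[:,:,::-1])
    c=(pr[0] if nm=="far" else pr[1]).astype(int);c=np.clip(c,[50,45],[500,375])
    z=im[c[1]-45:c[1]+45,c[0]-50:c[0]+50]
    cv2.imwrite(f"pics/w6{nm}z.png",cv2.resize(z,None,fx=6,fy=6,interpolation=cv2.INTER_CUBIC)[:,:,::-1])
print(read_time_s())
E
```

```text
far [[ 90.7756  70.1974]
 [130.0156 317.3645]
 [128.6164 166.1592]]
near [[  91.7028 -297.4507]
 [ 139.6422   95.8914]
 [ 139.7614 -139.1483]]
17.7083
```

View pics/w6farz.png

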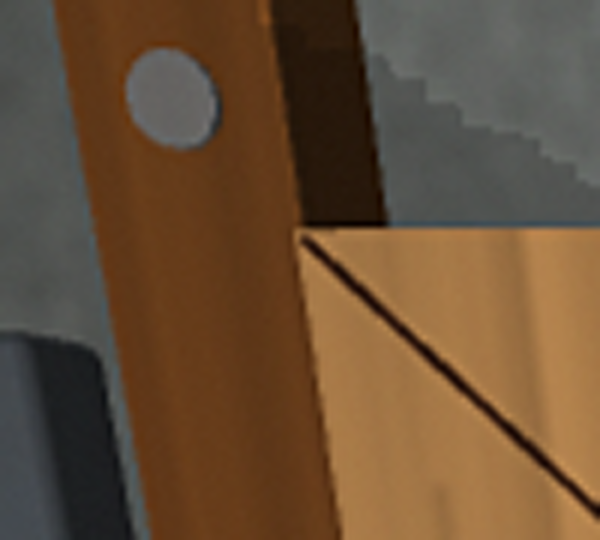

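View pics/w6nearz.png

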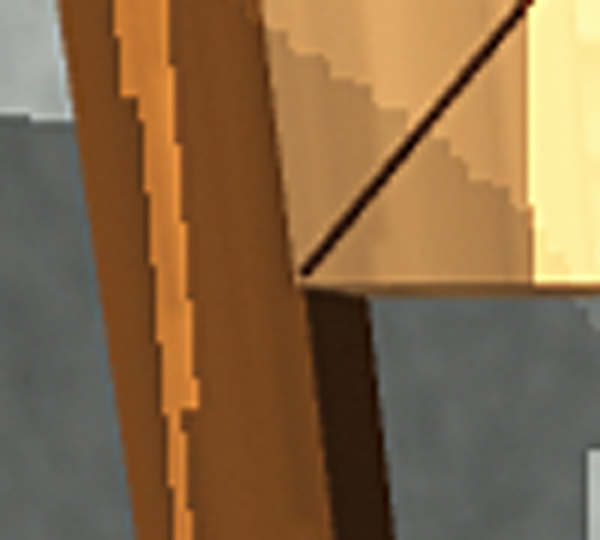

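View pics/w6far.png

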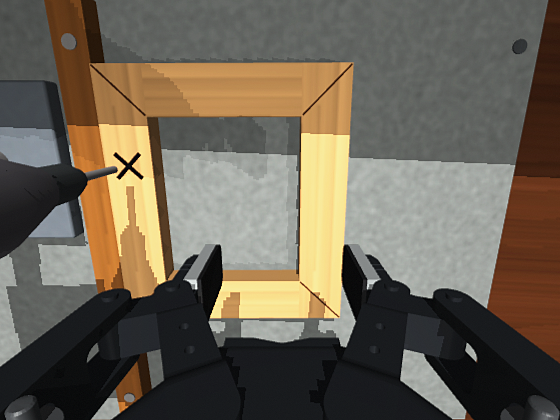

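Both ends are flush: the frame's top edge meets the fence's front top edge at the far corner (zoom px 300,230) and the near corner (300,285), with no gap. The robot is clear, so I'll hand it in.

```bash
python3 -c "
from bench import *
print(read_finger_gap(),read_ft_force(),read_time_s()); sign_off()"
```

```text
0.059886619252769786 [ 0.12898205 -0.80062839  0.40084393] 17.7083
the job is handed in; nothing more can be done
```

The frame is flush against the fence, with the cross under the drill point, and I handed the job in at about 17.7 s. I gripped the rail opposite the cross and slid the frame along the board, about 78 mm to the fence and 10.6 mm along it. I pressed it home with about 10 N, then released it.

**Last checks:**
- **Cross:** it measures about 1.5 mm from the drill tip along the fence. The network's own points put it about 2 mm off. The limit is 6 mm.
- **Fence contact:** close-up wrist pictures show no gap at either end. My pixel estimates scatter by about 1 mm, within the 2 mm calibration.
- **Robot:** the gripper was open and clear of everything, with no contact force.
- **Hammer and level:** the arm never came near either one, but I did not measure their positions again at the end.
- **Flatness:** I judged that the frame lies flat from the pictures and from never raising it. I did not measure its height separately.

No check failed, and none disagreed beyond those small differences.

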